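# Pull the test card from the weakest clip

### The job

The grip of three spring clips is being compared, each on a stand with a test card in its jaws; the narrowest clip holds weakest and is to be marked by leaving it empty. Pull the card up out of the narrowest clip and stand it in the small open metal card box, lowering it to the bottom before letting go. Leave the other two cards in their clips.

Things in the scene. Friction and masses are not known exactly. Their poses are not given: they have to be found in the camera images.
- narrow_card_mid (a point): Centre of the card in the narrowest clip (dark steel binder clip, wire loops, 22 mm wide). Card, 50 g: white plate 4 mm thick (x), 60 wide (y), 80 high, with a wooden grip bar on top, 12 thick (x), 60 wide, 16 high; 92 high in all. This point is 46 mm above its lower edge, the bar's centre 38 mm above this point (z up). Pinch the bar from above across x. Pulls straight up 45 mm with about 3-6 N.
- middle_card_mid (a point): Centre of an identical card in the middle clip (aluminium bag clip with flat levers, 42 mm wide). To be left. In every clip the card stands upright, lower edge 30 mm above the counter, clasped by the sprung jaws 65 to 75 mm above it; no part of the clips or their fixed stands (80 x 74 mm) rises above 80 mm.
- wide_card_mid (a point): Centre of an identical card in the wide clip (grey plastic chip clip with round paddles, 70 mm wide), at the same heights. To be left in its clip.
- file: Open-topped steel card box fixed on the counter, outside 40 mm (its x) by 100 mm (its y) by 60 mm high, walls and floor 5 mm, opening 30 x 90 mm. Origin at the centre of its underside, z up. The card goes in upright, its width along the box's y, and may lean on a wall once released.
There are look-alikes about, which are no part of the job. Leave any green look-alike of the part that bears narrow_card_mid alone.

How it is judged (in metres and radians):
On the way, in this order (a step that is already met when the one before it is completed fails the run):
1. the card has been pulled up clear of the narrow clip's jaws (height (world z) of narrow_card_mid above 0.119 m), for 0.05 s.
2. the card, still held, has been lowered into the box to within 20 mm of its floor (z of narrow_card_mid in the frame of file below 0.072 m and x of narrow_card_mid in the frame of file between -0.018 and 0.018 m and y of narrow_card_mid in the frame of file between -0.03 and 0.03 m and contact force between the fingers and narrow_card above 0.5 N), for 0.05 s.
At the end, for the whole second after the job is handed in: The narrow clip's card stands on the floor of the box (centre under 65 mm above its underside, within 18 mm in x and 30 mm in y of its centre), leaning under 40 degrees, released and still; the other two cards are within 15 mm of their starts (z of narrow_card_mid in the frame of file below 0.065 m and x of narrow_card_mid in the frame of file between -0.018 and 0.018 m and y of narrow_card_mid in the frame of file between -0.03 and 0.03 m and angle between narrow_card_mid's own z axis and vertical below 0.7 rad and linear speed of narrow_card below 0.03 m/s and distance of each of middle_card_mid, wide_card_mid from where it was at the start of the episode below 0.015 m); the robot touches nothing.
It fails at once if a card in one of the other two clips is shifted by more than 15 mm (distance of any of middle_card_mid, wide_card_mid from where it was at the start of the episode above 0.015 m).
It also fails if it takes over 40 s, if anything falls off the work surface, if the arm or the gripper's body presses on something with over 40 N, if the wrist force passes 120 N, or if a joint passes its speed limit or range.

### The arm

A 6-joint arm with a two-finger parallel gripper is mounted at the origin on the work surface. World frame = base frame: x ahead of the robot, y to its left, z up, the work surface at z = 0. Lengths are in m, angles in degrees, forces in N, time in s.
With the tool pointing down it reaches from about 0.4 to 0.825 m from the base axis. Payload 7 kg.
Tool frame: the origin (TCP) lies between the finger pads; the fingertips stand 19 mm ahead of it and the grasp point (between the pads) is the TCP; z points along the fingers, y is the line along which they close (so a half turn about z gives the same grasp; the last joint's range is limited). The gripper opens to 88 mm and grips with 3 to 60 N. Pads are 19 mm wide; open, the fingers measure 130 mm over their backs; the gripper's body (78 mm by 193 mm) begins 47 mm behind the grasp point.
Start: joints at [-58.78, 20.546, 0.682, 0, -70.136, -16.507], TCP at [0.171, -0.653, 0.246] pointing down, gripper open.
Joint ranges: [-176.03, 176.03], [-82.01, 121.73], [-58.28, 71.71], [-173.87, 95.51], [-174.79, -0.11], [-173.66, 173.66]. Speed limits (degrees/s): [136.94, 136.94, 172.46, 180, 180, 180].

### API

Orientations are given as [roll, pitch, yaw] about the fixed x, y, z axes, in that order (R = Rz(yaw) Ry(pitch) Rx(roll)).
In Python, from plant import get_obs, snapshot, close_job, spot_in, spot_point gives the robot as it stands.
- The arm moves only by the tool play_rows, never from a script. Its argument "plan" is a list of rows, each a list of 6 numbers: the shift along the tool's x, y, z in cm, then the turn, a rotation vector about the tool's x, y, z in degrees. A call has 1 to 20 rows; each row shifts and turns the commanded pose from where the row before left it, along the tool's axes as they then stand; what a row does not reach is not made up. A row lasts 1/12 s, in which the tool goes at most 41.7 mm and 7.16 degrees, less where a joint would pass 70% of its speed; a pose out of reach is approached as far as the arm can. A call is refused whole if a number of a shift passes 4.17 or a number of a turn 7.16, either way. A call with a gripper value outside its range is refused whole. "grip" is the finger opening in cm, from 0 to 8.76, set as the call begins (left out, the last holds). The fingers move at their own pace and stop on an object; the grip force is fixed at half the most. Time passes only in rows, so rows that do not move let the fingers close. It gives the time, the measured TCP pose, the force, the opening and the grip force at its end, in the units of the state.
- get_obs(): the state, without advancing time (a new reading comes with each control period).
- snapshot(name): name is "scene" or "top" or "wrist"; returns a dict with "frame" (384x512x3 uint8, red, green, blue), "fx", "fy", "cx", "cy" (pixels), "position" and "attitude" of the camera in the world. Camera axes: x right, y down, z forward; pixel columns grow to the right and rows downward; lengths in m; the calibration is good to about 2 mm. A picture is of the moment at which its call begins. There is no depth.
- close_job(): hands the job in; it is judged then, once.
Trained networks look in the newest picture that a camera, given by its name, has taken for a name from the list of things; names that differ only in an ending like _2 or _b are one class to them, and where a whole thing is asked for, a point or a joint stands for the part that bears it (a point fixed in the world has none). Each returns a list of dicts, best first, with "score" (0 to 1); they miss things now and then, are a little off and sometimes report something else, mostly with a low value. They report only what shows in the picture. A call takes as long as a camera call. They do not tell look-alikes from the thing itself.
- spot_in(camera, thing): "position" ([x, y, z] in m, in world coordinates, good to about 4 mm: the middle of the surface that is visible of it).
- spot_point(camera, thing): "position" ([x, y, z] in m, in world coordinates, good to about 4 mm: a listed point, or the origin of a listed thing).
The state is a dict: "clock": time; "joint_pos": joint angles; "qvel": joint speeds; "tau": joint torques, N m; "tool_pos": TCP position; "orientation": TCP orientation; "force": force on the tool from outside, world axes, zero at the start; "moment": the same for the moment, N m; "opening": finger opening in m; "gripper_force": force on a finger pad.
Only numpy, scipy, OpenCV 4.12 (cv2) and the standard library are available. Lean on these libraries where they do the work, as an engineer would, in place of code of your own. Each camera call takes 0.05 s, during which the arm holds its last target. There are 200 camera calls.

## Working session

There is one attempt and no reset: what is moved stays moved. The work goes in short steps, Python scripts to look and compute and a tool call to move; the robot and the scene stay as the last step left them, time stands still between calls to the robot, and variables do not carry over. Pictures are saved under pics/ and viewed, at most 10 in all, crops included, and the job is handed in when it is done.

Besides the shell and the picture viewer there is one more tool, called after ">>>" in YAML: its name, and indented under it one key for each argument. play_rows: Moves the arm, as the interface text tells. Its arguments: {"type":"object","properties":{"plan":{"type":"array","items":{"type":"array","items":{"type":"number"}}},"grip":{"type":"number"}},"required":["plan"]}

```bash
mkdir -p pics; python3 - <<'E'
from plant import *
import cv2
for c in ("scene","top"):
    s=snapshot(c); cv2.imwrite(f"pics/{c}1.png",s["frame"][:,:,::-1])
    print(c,s["fx"],s["cx"],s["cy"],s["position"],s["attitude"])
    for t in ("narrow_card_mid","middle_card_mid","wide_card_mid","file"):
        print(t,[(d["score"],[round(float(x),3) for x in d["position"]]) for d in spot_point(c,t)])
o=get_obs();print(o["tool_pos"],o["orientation"],o["clock"])
E
```

```text
scene 385.87590011994087 252.22667822737662 191.7859355637883 [ 0.99753395 -0.1841175   0.81341352] [-1.48285016e+02 -9.84696263e-02  6.66046061e+01]
narrow_card_mid [(0.81, [0.689, -0.251, 0.043]), (0.61, [0.571, -0.245, 0.079])]
middle_card_mid [(0.95, [0.557, -0.071, 0.078])]
wide_card_mid [(0.91, [0.569, 0.095, 0.069])]
file [(0.56, [0.54, 0.264, -0.001])]
top 427.65069753103813 257.92357260833364 192.28087011763327 [0.43082779 0.00188532 0.84255083] [-167.73255571   -0.27914686  -89.82727692]
narrow_card_mid [(0.91, [0.57, -0.249, 0.079]), (0.73, [0.685, -0.25, 0.044])]
middle_card_mid [(0.51, [0.558, -0.074, 0.072])]
wide_card_mid [(0.86, [0.571, 0.092, 0.08])]
file [(0.98, [0.546, 0.267, -0.001])]
[ 0.1714211  -0.65284275  0.24556191] [-1.79999838e+02  9.79370852e-04 -1.65287156e+02] 0.5
```

View pics/scene1.png

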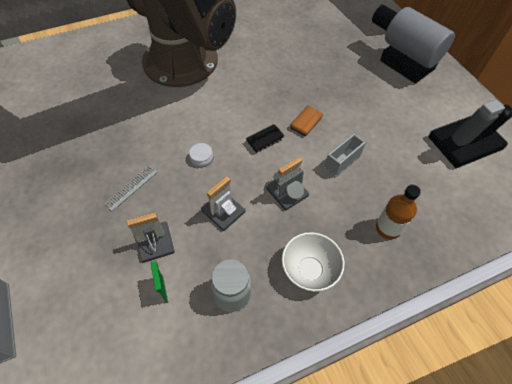

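View pics/top1.png

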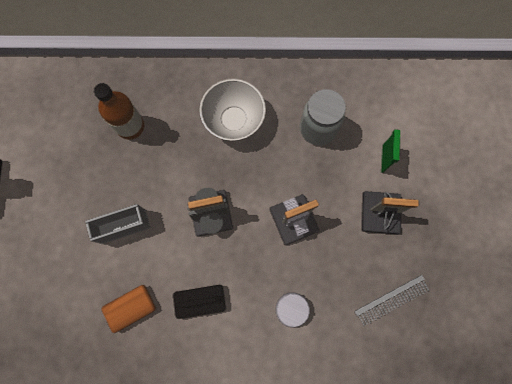

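The scene picture shows three clips with orange bars at (145,218), (219,187) and (291,165), the green look-alike card at (158,282), and the box at (346,155). In the top picture the bars are at (400,202), (301,211) and (207,202), and the box is at (118,223). The binder clip with wire loops, top (400,202), fits the narrowest clip. I'll confirm it in a crop and measure the yaws.

```bash
cat > h.py <<'E'
import numpy as np, cv2
from scipy.spatial.transform import Rotation as R
from plant import *
def ray(s,uv,z):
    uv=np.atleast_2d(uv).astype(float)
    d=np.c_[(uv[:,0]-s["cx"])/s["fx"],(uv[:,1]-s["cy"])/s["fy"],np.ones(len(uv))]
    d=d@R.from_euler("xyz",s["attitude"],degrees=True).as_matrix().T
    p=np.array(s["position"]); return p+d*((z-p[2])/d[:,2])[:,None]
def orange(s,z,roi):
    x0,y0,x1,y1=roi
    f=s["frame"][y0:y1,x0:x1].astype(int)
    m=((f[...,0]>150)&(f[...,0]-f[...,2]>90)&(f[...,1]<f[...,0]*.8)&(f[...,0]>f[...,1]+40)).astype(np.uint8)
    c=max(cv2.findContours(m,0,2)[0],key=cv2.contourArea)+[x0,y0]
    w=ray(s,c[:,0],z)[:,:2]
    r=cv2.minAreaRect((w*1000).astype(np.float32)); b=cv2.boxPoints(r)/1000
    return np.array(r[0])/1000,np.array(r[1]),r[2],b.round(4)
E
python3 - <<'E'
from h import *
t=snapshot("top"); s=snapshot("scene")
print(orange(t,.120,(370,185,430,225)))
print(orange(s,.118,(120,200,170,240)))
a=cv2.resize(t["frame"][120:250,350:450],None,fx=4,fy=4,interpolation=cv2.INTER_CUBIC)
b=cv2.resize(t["frame"][190:255,75:160],None,fx=4,fy=4,interpolation=cv2.INTER_CUBIC)
c=cv2.resize(s["frame"][195:275,110:195],None,fx=3.2,fy=3.2,interpolation=cv2.INTER_CUBIC)
im=np.zeros((524,760,3),np.uint8); im[:520,:400]=a; im[:260,410:750]=b; im[265:265+c.shape[0],410:410+c.shape[1]]=c[:259]
cv2.imwrite("pics/crop.png",im[:,:,::-1])
E
```

```text
(array([ 0.57273364, -0.24695264]), array([56.9151535 ,  9.85926628]), 85.54420471191406, array([[ 0.5656, -0.2749],
       [ 0.5754, -0.2757],
       [ 0.5799, -0.219 ],
       [ 0.57  , -0.2182]], dtype=float32))
(array([ 0.57294196, -0.24469444]), array([57.12755203,  8.96806812]), 85.95899200439453, array([[ 0.5665, -0.2729],
       [ 0.5754, -0.2735],
       [ 0.5794, -0.2165],
       [ 0.5705, -0.2159]], dtype=float32))
```

View pics/crop.png

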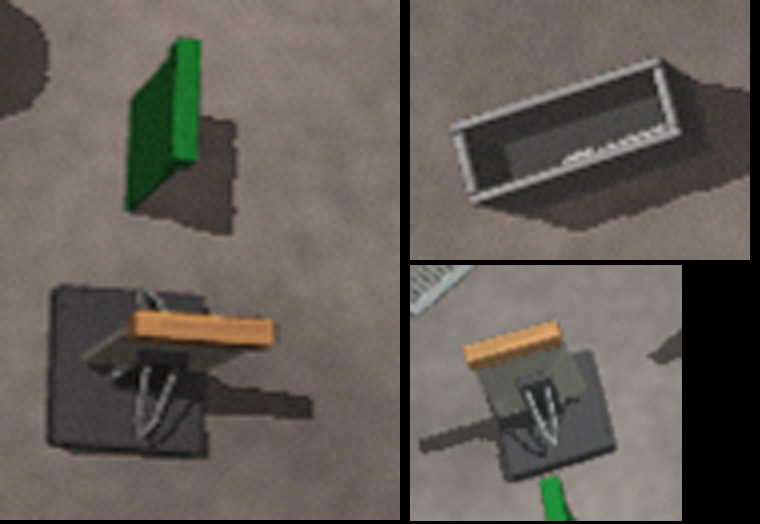

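Confirmed: the binder clip with wire loops holds the narrow card, and its bar is orange. The green card is separate at crop (185,110). The box rim corners in the crop are (455,127), (660,58), (681,132) and (471,202). First I'll turn the tool and measure the box.

>>> play_rows:
  plan:
    - [0,0,0,0,0,-7.1]
    - [0,0,0,0,0,-7.1]
    - [0,0,0,0,0,-7.1]
    - [0,0,0,0,0,-7.1]
    - [0,0,0,0,0,-7.1]
    - [0,0,0,0,0,-7.1]
    - [0,0,0,0,0,-7.1]
    - [0,0,0,0,0,-7.1]
    - [0,0,0,0,0,-7.1]
    - [0,0,0,0,0,-7.0]
    - [0,0,0,0,0,0]
  grip: 8.76

```text
clock: 1.52
tool_pos: [0.1715, -0.6528, 0.2456]
orientation: [-180.0, -0.0, -94.1]
force: [-0.5, 0.3, -0.3]
opening: 0.088
gripper_force: 0.0
```

```bash
cat >> h.py <<'E'
def delta(target):
    o=get_obs(); M=R.from_euler("xyz",o["orientation"],degrees=True)
    print("pose",np.round(o["tool_pos"],4),np.round(o["orientation"],2),"t",o["clock"],"tool-frame cm",np.round(M.inv().apply(np.array(target)-o["tool_pos"])*100,2))
E
python3 - <<'E'
from h import *
t=snapshot("top")
c=np.array([[455,127],[660,58],[681,132],[471,202]])-[410,0]
w=ray(t,c/4+[75,190],.06)[:,:2]; print(w.round(4), w.mean(0))
for i in range(4):
    d=w[(i+1)%4]-w[i]; print(np.hypot(*d),np.degrees(np.arctan2(d[1],d[0])))
print("bottle base/cap",ray(t,[[130,130]],0.03),ray(t,[[104,92]],.15))
delta([.573,-.246,.246])
E
```

```text
[[0.5442 0.3145]
 [0.5768 0.2223]
 [0.5422 0.2105]
 [0.5097 0.3042]] [0.54324971 0.26289306]
0.09782812629676675 -70.49234793233828
0.036567018528755754 -161.1265720600799
0.09919930021386636 109.13572388053608
0.03596461478117212 16.680562339470168
bottle base/cap [[0.73426492 0.25532654 0.03      ]] [[0.75921136 0.26780018 0.15      ]]
pose [ 0.1714 -0.6528  0.2456] [-180.    -0.   -94.5] t 1.5667 tool-frame cm [-4.371e+01 -3.684e+01 -4.000e-02]
```

>>> play_rows:
  plan:
    - [-2.43,-2.05,0,0,0,0]
    - [-2.43,-2.05,0,0,0,0]
    - [-2.43,-2.05,0,0,0,0]
    - [-2.43,-2.05,0,0,0,0]
    - [-2.43,-2.05,0,0,0,0]
    - [-2.43,-2.05,0,0,0,0]
    - [-2.43,-2.05,0,0,0,0]
    - [-2.43,-2.05,0,0,0,0]
    - [-2.43,-2.05,0,0,0,0]
    - [-2.43,-2.05,0,0,0,0]
    - [-2.43,-2.05,0,0,0,0]
    - [-2.43,-2.05,0,0,0,0]
    - [-2.43,-2.05,0,0,0,0]
    - [-2.43,-2.05,0,0,0,0]
    - [-2.43,-2.05,0,0,0,0]
    - [-2.43,-2.05,0,0,0,0]
    - [-2.43,-2.05,0,0,0,0]
    - [-2.43,-2.05,0,0,0,0]
    - [0,0,0,0,0,0]
    - [0,0,0,0,0,0]

```text
clock: 3.23
tool_pos: [0.5738, -0.2436, 0.2452]
orientation: [180.0, 0.0, -94.5]
force: [0.4, -0.4, -1.0]
opening: 0.0875
gripper_force: 0.0
```

```bash
python3 - <<'E'
from h import *
s=snapshot("wrist"); cv2.imwrite("pics/wrist1.png",s["frame"][:,:,::-1])
print(s["position"],s["attitude"])
try: print(orange(s,.122,(0,0,512,384)))
except Exception as e: print(e)
delta([.573,-.246,.114])
E
```

```text
[ 0.56692787 -0.32694081  0.38429383] [ 1.62044240e+02 -6.43185088e-02  1.75543346e+02]
(array([ 0.56098743, -0.08571244]), array([1.46880853, 3.57324386]), 86.97249603271484, array([[ 0.5592, -0.0864],
       [ 0.5627, -0.0865],
       [ 0.5628, -0.0851],
       [ 0.5592, -0.0849]], dtype=float32))
pose [ 0.573  -0.2444  0.2453] [179.97   0.   -94.51] t 3.2833 tool-frame cm [ 0.16 -0.02 13.13]
```

View pics/wrist1.png

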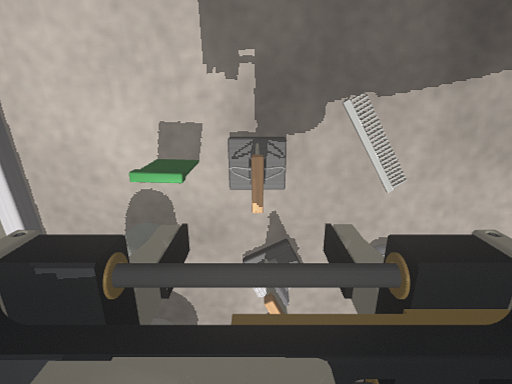

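The wrist picture shows the narrow bar at (257,155–213), upright in the view and midway between the fingers. The green card at (165,170) lies outside them. I'll descend, then grip.

>>> play_rows:
  plan:
    - [0.16,0,1.5,0,0,0]
    - [0,0,1.5,0,0,0]
    - [0,0,1.5,0,0,0]
    - [0,0,1.5,0,0,0]
    - [0,0,1.5,0,0,0]
    - [0,0,1.5,0,0,0]
    - [0,0,1.5,0,0,0]
    - [0,0,1.0,0,0,0]
    - [0,0,0.8,0,0,0]
    - [0,0,0.7,0,0,0]
    - [0,0,0,0,0,0]
    - [0,0,0,0,0,0]

```text
clock: 4.28
tool_pos: [0.5727, -0.2468, 0.1157]
orientation: [180.0, -0.0, -94.4]
force: [0.3, 0.5, 0.7]
opening: 0.0875
gripper_force: 0.0
```

>>> play_rows:
  plan:
    - [0,0,0,0,0,0]
    - [0,0,0,0,0,0]
    - [0,0,0,0,0,0]
    - [0,0,0,0,0,0]
    - [0,0,0,0,0,0]
    - [0,0,0,0,0,0]
    - [0,0,0,0,0,0]
    - [0,0,0,0,0,0]
    - [0,0,0,0,0,0]
    - [0,0,0,0,0,0]
    - [0,0,0,0,0,0]
    - [0,0,0,0,0,0]
  grip: 0

```text
clock: 5.28
tool_pos: [0.5727, -0.2465, 0.1155]
orientation: [180.0, 0.0, -94.4]
force: [-0.3, 0.5, 0.4]
opening: 0.0135
gripper_force: 0.0
```

>>> play_rows:
  plan:
    - [0,0,0,0,0,0]
    - [0,0,0,0,0,0]
    - [0,0,0,0,0,0]
    - [0,0,0,0,0,0]

```text
clock: 5.62
tool_pos: [0.5726, -0.2466, 0.1156]
orientation: [180.0, -0.0, -94.4]
force: [-0.5, 0.4, 0.5]
opening: 0.0119
gripper_force: 30.0
```

The grip is firm: opening 11.9 mm on the 12 mm bar, at 30 N. Now I'll pull it up.

>>> play_rows:
  plan:
    - [0,0,-0.4,0,0,0]
    - [0,0,-0.6,0,0,0]
    - [0,0,-0.6,0,0,0]
    - [0,0,-0.6,0,0,0]
    - [0,0,-0.6,0,0,0]
    - [0,0,-0.6,0,0,0]
    - [0,0,-0.6,0,0,0]
    - [0,0,-0.8,0,0,0]
    - [0,0,-1.2,0,0,0]
    - [0,0,-1.5,0,0,0]
    - [0,0,-1.5,0,0,0]
    - [0,0,-1.5,0,0,0]
    - [0,0,-1.5,0,0,0]
    - [0,0,-1.5,0,0,0]
    - [0,0,-1,0,0,0]
    - [0,0,0,0,0,0]
    - [0,0,0,0,0,0]

```text
clock: 7.03
tool_pos: [0.5728, -0.2465, 0.2612]
orientation: [-179.9, 0.0, -94.4]
force: [-0.2, -0.5, -0.6]
opening: 0.0118
gripper_force: 30.0
```

```bash
python3 - <<'E'
from h import *
delta([.544,.264,.26])
for c in("scene","top"):
    snapshot(c)
    print([(d["score"],np.round(d["position"],3)) for d in spot_point(c,"narrow_card_mid")],[(d["score"],np.round(d["position"],3)) for d in spot_point(c,"file")])
E
```

```text
pose [ 0.5728 -0.2465  0.2612] [-1.7991e+02  1.0000e-02 -9.4390e+01] t 7.0333 tool-frame cm [-50.68   6.78   0.12]
[(0.67, array([ 0.686, -0.252,  0.043])), (0.63, array([ 0.571, -0.243,  0.224]))] [(0.84, array([ 0.541,  0.267, -0.002]))]
[] [(0.75, array([0.548, 0.266, 0.   ]))]
```

>>> play_rows:
  plan:
    - [-1.5,0.2,0,0,0,0]
    - [-2.9,0.39,0,0,0,0]
    - [-2.9,0.39,0,0,0,0]
    - [-2.9,0.39,0,0,0,0]
    - [-2.9,0.39,0,0,0,0]
    - [-2.9,0.39,0,0,0,0]
    - [-2.9,0.39,0,0,0,0]
    - [-2.9,0.39,0,0,0,0]
    - [-2.9,0.39,0,0,0,0]
    - [-2.9,0.39,0,0,0,0]
    - [-2.9,0.39,0,0,0,0]
    - [-2.9,0.39,0,0,0,0]
    - [-2.9,0.39,0,0,0,0]
    - [-2.9,0.39,0,0,0,0]
    - [-2.9,0.39,0,0,0,0]
    - [-2.9,0.39,0,0,0,0]
    - [-2.9,0.39,0,0,0,0]
    - [-2.9,0.39,0,0,0,0]
    - [0,0,0,0,0,0]
    - [0,0,0,0,0,0]

```text
clock: 9.0
tool_pos: [0.543, 0.2666, 0.2597]
orientation: [179.9, -0.1, -94.3]
force: [-0.0, -0.3, -0.4]
opening: 0.0117
gripper_force: 30.0
```

>>> play_rows:
  plan:
    - [0,0,0,0,0,-6]
    - [0,0,0,0,0,-6]
    - [0,0,0,0,0,-6]
    - [0,0,0,0,0,-5.6]
    - [0,0,0,0,0,0]
    - [0,0,0,0,0,0]
    - [0,0,0,0,0,0]

```text
clock: 9.58
tool_pos: [0.5435, 0.2646, 0.2605]
orientation: [180.0, -0.0, -71.0]
force: [-0.2, -0.2, -0.7]
opening: 0.0116
gripper_force: 30.0
```

```bash
python3 - <<'E'
from h import *
s=snapshot("wrist"); cv2.imwrite("pics/wrist2.png",s["frame"][:,:,::-1])
t=snapshot("scene"); cv2.imwrite("pics/scene2.png",cv2.resize(t["frame"][60:220,250:450],None,fx=4,fy=3.75,interpolation=cv2.INTER_CUBIC)[:,:,::-1])
print([(d["score"],np.round(d["position"],3)) for d in spot_point("wrist","file")],[(d["score"],np.round(d["position"],3)) for d in spot_point("scene","narrow_card_mid")])
delta([.544,.266,.20])
E
```

```text
[(0.56, array([ 0.542,  0.27 , -0.006]))] [(0.82, array([0.542, 0.265, 0.223])), (0.73, array([ 0.684, -0.25 ,  0.042]))]
pose [0.5434 0.265  0.2605] [180.     0.   -70.87] t 9.7833 tool-frame cm [-0.07 -0.09  6.05]
```

View pics/wrist2.png

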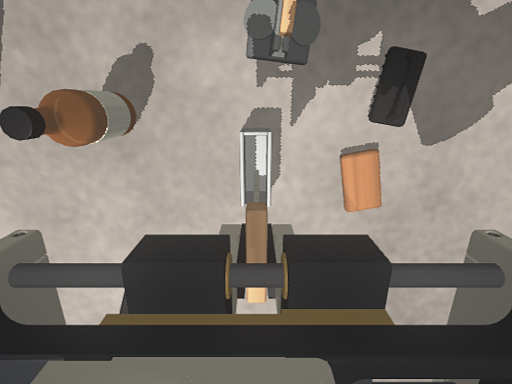

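The wrist picture shows the box at (241–271, 130–205). Its sides are parallel to the held bar, and both are centred at column 256–257, so they are aligned. I'll lower the card.

>>> play_rows:
  plan:
    - [0,0,1.2,0,0,0]
    - [0,0,1.5,0,0,0]
    - [0,0,1.5,0,0,0]
    - [0,0,1.5,0,0,0]
    - [0,0,1.2,0,0,0]
    - [0,0,1.0,0,0,0]
    - [0,0,1.0,0,0,0]
    - [0,0,1.0,0,0,0]
    - [0,0,1.0,0,0,0]
    - [0,0,1.0,0,0,0]
    - [0,0,0,0,0,0]
    - [0,0,0,0,0,0]

```text
clock: 10.78
tool_pos: [0.5433, 0.265, 0.141]
orientation: [179.9, -0.0, -70.8]
force: [0.4, 0.4, -1.0]
opening: 0.0118
gripper_force: 30.0
```

```bash
python3 - <<'E'
from h import *
t=snapshot("scene"); cv2.imwrite("pics/scene3.png",cv2.resize(t["frame"][60:220,250:450],None,fx=4,fy=3.75,interpolation=cv2.INTER_CUBIC)[:,:,::-1])
delta([.544,.266,.0915])
print(get_obs()["force"])
E
```

```text
pose [0.5436 0.2652 0.1417] [-1.800e+02 -1.000e-02 -7.078e+01] t 10.8333 tool-frame cm [-0.06 -0.06  5.02]
[ 0.57078682 -0.01385352 -0.76527571]
```

View pics/scene3.png

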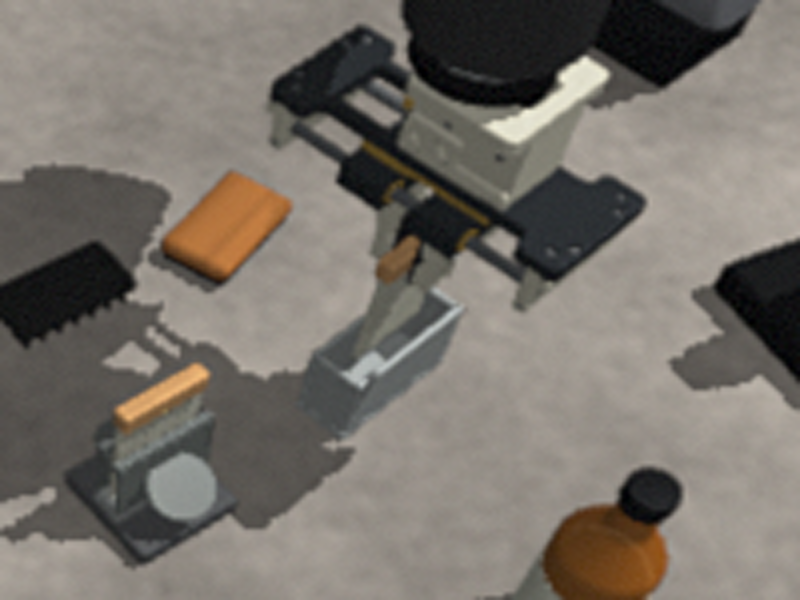

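The card at (395,310) has entered the box opening (315–460, 295–390), and the wide clip's card at (160,400) is undisturbed. The wrist force is near zero. I'll lower it the rest of the way.

>>> play_rows:
  plan:
    - [0,0,0.8,0,0,0]
    - [0,0,0.8,0,0,0]
    - [0,0,0.8,0,0,0]
    - [0,0,0.8,0,0,0]
    - [0,0,0.6,0,0,0]
    - [0,0,0.5,0,0,0]
    - [0,0,0.3,0,0,0]
    - [0,0,0.2,0,0,0]
    - [0,0,0.1,0,0,0]
    - [0,0,0,0,0,0]
    - [0,0,0,0,0,0]

```text
clock: 11.75
tool_pos: [0.5436, 0.2653, 0.0928]
orientation: [-180.0, 0.0, -70.8]
force: [0.0, -0.3, -0.5]
opening: 0.012
gripper_force: 30.0
```

>>> play_rows:
  plan:
    - [0,0,0.1,0,0,0]
    - [0,0,0.05,0,0,0]
    - [0,0,0,0,0,0]
    - [0,0,0,0,0,0]

```text
clock: 12.08
tool_pos: [0.5434, 0.2652, 0.0911]
orientation: [-180.0, 0.0, -70.8]
force: [-0.3, -0.2, -0.6]
opening: 0.0119
gripper_force: 30.0
```

>>> play_rows:
  plan:
    - [0,0,0,0,0,0]
    - [0,0,0,0,0,0]
    - [0,0,0,0,0,0]
    - [0,0,0,0,0,0]
    - [0,0,0,0,0,0]
    - [0,0,0,0,0,0]
    - [0,0,0,0,0,0]
    - [0,0,0,0,0,0]
    - [0,0,0,0,0,0]
    - [0,0,0,0,0,0]
    - [0,0,0,0,0,0]
    - [0,0,0,0,0,0]
    - [0,0,0,0,0,0]
    - [0,0,0,0,0,0]
  grip: 8.76

```text
clock: 13.25
tool_pos: [0.5434, 0.2652, 0.0911]
orientation: [-180.0, 0.0, -70.8]
force: [-0.2, 0.0, 0.2]
opening: 0.087
gripper_force: 0.0
```

>>> play_rows:
  plan:
    - [0,0,-0.5,0,0,0]
    - [0,0,-1.0,0,0,0]
    - [0,0,-1.5,0,0,0]
    - [0,0,-1.5,0,0,0]
    - [0,0,-1.5,0,0,0]
    - [0,0,-1.5,0,0,0]
    - [0,0,-1.5,0,0,0]
    - [0,0,-1.5,0,0,0]
    - [0,0,-1.5,0,0,0]
    - [0,0,-1.5,0,0,0]
    - [0,0,-1.0,0,0,0]
    - [0,0,0,0,0,0]
    - [0,0,0,0,0,0]
    - [0,0,0,0,0,0]

```text
clock: 14.42
tool_pos: [0.543, 0.2649, 0.2354]
orientation: [179.9, -0.0, -70.8]
force: [1.8, -0.8, 0.1]
opening: 0.0876
gripper_force: 0.0
```

```bash
python3 - <<'E'
from h import *
t=snapshot("scene"); cv2.imwrite("pics/scene4.png",cv2.resize(t["frame"][90:300,100:400],None,fx=2.66,fy=2.66,interpolation=cv2.INTER_CUBIC)[:,:,::-1])
for n in ("narrow_card_mid","middle_card_mid","wide_card_mid"): print(n,[(d["score"],np.round(d["position"],3)) for d in spot_point("scene",n)])
o=get_obs();print(o["force"],o["opening"],o["clock"])
E
```

```text
narrow_card_mid [(0.74, array([ 0.687, -0.254,  0.042])), (0.52, array([0.541, 0.267, 0.054]))]
middle_card_mid [(0.89, array([ 0.561, -0.074,  0.078]))]
wide_card_mid [(0.54, array([0.569, 0.091, 0.07 ]))]
[0.06775188 0.28313649 0.30431077] 0.08785011599463823 14.6167
```

View pics/scene4.png

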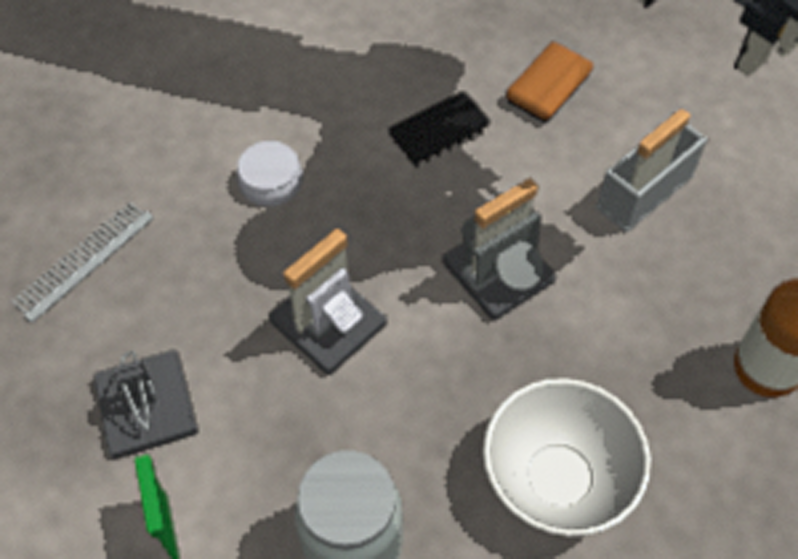

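The card stands in the box at (660,140), the narrow clip at (140,400) is empty, and the other two cards at (320,260) and (505,205) are in place. The gripper is clear.

```bash
python3 -c "from plant import *;print(close_job())"
```

```text
the job is handed in; nothing more can be done
None
```

The narrow clip's card now stands upright in the steel box, released after lowering it to the bottom; the other two cards are still in their clips, and I handed the job in at about 15 s (no verdict was returned).

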